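# Unscrew a storage pot, nest its set into it and cover the stack

## Robot

A 6-joint arm with a two-finger parallel gripper is mounted at the origin on a cart in front of the work surface, level with it; the furniture and walls round the work are solid. World frame = base frame: x ahead of the robot, y to its left, z up, the work surface at z = 0. Lengths are in m, angles in rad, forces in N, time in s.
With the tool pointing down it reaches from about 0.325 to 0.9 m from the base axis. Payload 6.1 kg.
Tool frame: the origin (TCP) lies between the finger pads; the fingertips stand 14 mm ahead of it and the grasp point (between the pads) lies 5 mm behind it; x points along the fingers, y is the direction in which the jaws open and shut, and the axes are right-handed (so a half turn about x gives the same grasp; the last joint's range is limited). The gripper opens to 87 mm and grips with 3 to 60 N. Pads are 19 mm wide; open, the fingers measure 117 mm over their backs; the gripper's body (75 mm by 190 mm) begins 51 mm behind the grasp point.
Start: joints at [0.978, 0.22, 1.526, -0, 1.395, -0.126], TCP at [0.281, 0.558, 0.237] pointing down, gripper open.
Joint ranges: [-2.98, 2.98], [-0.91, 2.08], [0.09, 2.57], [-1.24, 4.39], [0.2, 2.65], [-2.68, 2.68]. Speed limits (rad/s): [2.57, 2.57, 3.01, 3.14, 3.14, 3.14].

## Interface

Orientations are given as a unit quaternion [x, y, z, w].
In Python, from bench import r gives the robot as it stands. The module is installed in compiled form; this text tells all that it offers.
- The arm moves only by the tool jog_arm, never from a script. Its argument "plan" is a list of rows, each an object with "travel": the shift along the tool's x, y, z in mm, a list of three; "turn": the turn, a rotation vector about the tool's x, y, z in degrees, a list of three; "grip": the finger opening in mm, from 0 to 87. In form: [{"travel": [dx, dy, dz], "turn": [wx, wy, wz], "grip": grip}, ...]. A call has 1 to 12 rows; each row is the pose to reach, as a shift and turn from the pose commanded when the call began, along the tool's axes at that moment; what a row does not reach only later rows make up. A row lasts 1/12 s, in which the tool goes at most 41.7 mm and 7.16 degrees, less where a joint would pass 70% of its speed; a pose out of reach is approached as far as the arm can. A call with a gripper value outside its range is refused whole. The fingers move at their own pace and stop on an object; the grip force is fixed at half the most. Time passes only in rows, so rows that repeat a pose let the fingers close. It gives the time, the measured TCP pose, the force and the opening at its end, in the units of the state.
- r.get_state(): the state, without advancing time (a new reading comes with each control period).
- r.snapshot(name): name is "scene" or "top" or "wrist"; returns a dict with "pixels" (400x640x3 uint8, red, green, blue), "intrinsics" (3x3 intrinsics, pixels), "rvec" (rotation vector, rad) and "tvec" (3), from world to camera coordinates, as OpenCV has them; the wrist camera has in their place "mount" (4x4, takes a point from camera to tool coordinates, whose origin is the TCP and whose axes are the tool frame's). Camera axes: x right, y down, z forward; pixel columns grow to the right and rows downward; lengths in m; the calibration is good to about 2 mm. A picture is of the moment at which its call begins: read the wrist's pose just before it. There is no depth.
- r.sign_off(): hands the job in, once; it reports no verdict.
Trained networks look in a picture, given as the dict that the camera call returned (one of the last four; its "shot" number tells which), for a name from the list of things; names that differ only in an ending like _2 or _b are one class to them, and where a whole thing is asked for, a point or a joint stands for the part that bears it (a point fixed in the world has none). Each returns a list of dicts, best first, with "conf" (0 to 1); they miss things now and then, are a little off and sometimes report something else, mostly with a low value. They report only what shows in the picture. A call takes as long as a camera call.
- r.boxes_of(label, picture): "xy" ([column, row] in pixels, amid what is visible of it).
- r.silhouettes(label, picture): "pixels" (400x640 bool, what is visible of it) and "xy" ([column, row] in pixels, amid what is visible of it).
The state is a dict: "t": time; "joint_positions": joint angles; "joint_vel": joint speeds; "joint_torque": joint torques, N m; "position": TCP position; "ee_rot": TCP orientation; "force": force on the tool from outside, world axes, zero at the start; "ft_torque": the same for the moment, N m; "gripper_width": opening from 0.0 (shut) to 1.0 (fully open).
Only numpy, scipy, OpenCV 4.12 (cv2) and the standard library are available. Lean on these libraries where they do the work, as an engineer would, in place of code of your own. Each camera call takes 0.05 s, during which the arm holds its last target. There are 200 camera calls.

## Task

The empty screw-top pots are to be stored as one stack. Unscrew the black lid from the pot that is held in the grip base and lay it on the worktop, nest all the loose pots one after another upright into the held pot, then set the lid back on, level and right way up, on top of the finished stack as a dust cover (it need not be screwed on). Leave the honey jar, the tin and the salt shaker where they are.

Things in the scene. Friction and masses are not known exactly. Their poses are not given: they have to be found in the camera images.
- base: grip base: black rubber suction foot 120 mm across, fixed to the worktop, with three grey jaws (to 42 mm height) holding a steel storage pot upright so that it cannot move or turn. Origin: centre of its underside, z up. The held pot, same shape as pot_a, has its underside at z = 14 mm, collar at 62 to 72 mm. The first pot nested in it has its underside at z = 51 mm, the next 88 mm and so on
- base_rim (a point): centre of the held pot's mouth, at its rim, 99 mm above the worktop
- lid: black ribbed screw lid, 66 mm across, 31 mm high, flat closed top, 0.06 kg. Origin: centre of the skirt's lower edge, z up its axis. Starts screwed on the held pot, origin 74 mm above the worktop, its 25 mm deep skirt over the neck. Put on a pot without turning, it rests centred on the thread with its origin 60 to 79 mm above that pot's underside, at any yaw
- lid_grip (a point): on the lid's axis 28 mm above its origin, middle of the solid upper part (grip here). Right-hand thread: turned anticlockwise seen from above it first turns up to 0.3 rad slack, then climbs 3.06 mm a radian and comes free after 3.9 to 4.4 rad in all; before that it cannot be pulled off. It stays where it is between grips
- pot_a: loose storage pot, steel, round, open top, heavy foot, 85 mm high, 0.1 to 0.16 kg, stands upright. Origin: centre of its underside, z up. Outside: foot 33 mm across, bevelled to 38 mm at 6 mm, tapering out to 46 mm at 48 mm height; plain collar 64 mm across from 48 to 58 mm (grip here); above it a threaded neck, 60 mm over the thread, to the rim. Mouth 49 mm wide. May be absent
- pot_b: same as pot_a. Nested in another pot, the underside of its collar rests on that pot's rim, so it sits 37 mm higher than the pot below, with about 1 mm play sideways; any yaw. May be absent
- pot_c: same as pot_a. May be absent
- pot_d: same as pot_a. May be absent
- honey_jar: bystander: glass jar of honey, 65 mm across, 100 mm high, origin centre of its underside. Leave alone.
- tin: bystander: food tin, 75 mm across, 110 mm high, origin centre of its underside. Leave alone.
- shaker: bystander: salt shaker with a domed top, 44 mm across, 90 mm high, origin centre of its underside. Leave alone.

How it is judged:
On the way, in this order (a step that is already met when the one before it is completed fails the run):
1. the lid is unscrewed, lifted off and laid on the worktop, let go (horizontal distance between lid and base above 0.095 m and height (world z) of lid below 0.06 m and linear speed of lid below 0.02 m/s and contact force between the fingers and lid below 0.1 N), for 0.2 s.
2. all loose pots are nested upright in the held pot (horizontal distance between each of pot_a, pot_b, pot_c, pot_d and base below 0.004 m and angle between each of pot_a, pot_b, pot_c, pot_d's own z axis and vertical below 0.06 rad and (z of pot_a in the frame of base between 0.048 and 0.054 m or z of pot_a in the frame of base between 0.085 and 0.091 m or z of pot_a in the frame of base between 0.122 and 0.128 m or z of pot_a in the frame of base between 0.159 and 0.165 m) and (z of pot_b in the frame of base between 0.048 and 0.054 m or z of pot_b in the frame of base between 0.085 and 0.091 m or z of pot_b in the frame of base between 0.122 and 0.128 m or z of pot_b in the frame of base between 0.159 and 0.165 m) and (z of pot_c in the frame of base between 0.048 and 0.054 m or z of pot_c in the frame of base between 0.085 and 0.091 m or z of pot_c in the frame of base between 0.122 and 0.128 m or z of pot_c in the frame of base between 0.159 and 0.165 m) and (z of pot_d in the frame of base between 0.048 and 0.054 m or z of pot_d in the frame of base between 0.085 and 0.091 m or z of pot_d in the frame of base between 0.122 and 0.128 m or z of pot_d in the frame of base between 0.159 and 0.165 m) and linear speed of each of pot_a, pot_b, pot_c, pot_d below 0.02 m/s), for 0.2 s.
At the end, for the whole second after the job is handed in: every loose pot present is upright (0.06 rad) and fully seated (3 mm) in the stack in the grip base, within 4 mm of its axis; the lid lies level (0.12 rad), right way up, over the neck of the topmost pot, within 6 mm of the axis; all at rest (all of step 2 and horizontal distance between lid and base below 0.006 m and angle between lid's own z axis and vertical below 0.12 rad and z of lid in the frame of pot_a above 0.057 m and z of lid in the frame of pot_b above 0.057 m and z of lid in the frame of pot_c above 0.057 m and z of lid in the frame of pot_d above 0.057 m and (z of lid in the frame of pot_a below 0.082 m or z of lid in the frame of pot_b below 0.082 m or z of lid in the frame of pot_c below 0.082 m or z of lid in the frame of pot_d below 0.082 m) and linear speed of lid below 0.02 m/s); the robot touches nothing.
It fails at once if the honey jar, tin or salt shaker is shifted by more than 3 cm (distance of any of honey_jar, tin, shaker from where it was at the start of the episode above 0.03 m).
Of pot_a, pot_b, pot_c, pot_d only 2 to 4 are there at a start; the rules pass over those that are not, and their reading is None.
At some moment in a run one of pot_a, pot_b, pot_c, pot_d may be knocked a few centimetres aside while the robot is not near it.
It also fails if it takes over 192 s, if anything falls off the work surface, if the arm or the gripper's body presses on something with over 40 N, if the wrist force passes 120 N, or if a joint passes its speed limit or range.

## Working session

There is one attempt and no reset: what is moved stays moved. The work goes in short steps, Python scripts to look and compute and a tool call to move; the robot and the scene stay as the last step left them, time stands still between calls to the robot, and variables do not carry over. Pictures are saved under pics/ and viewed, about 12 in all and at most 16, crops included, and the job is handed in when it is done.

Besides the shell and the picture viewer there is one more tool, called after "Emit:" as name([rows], argument=value, ...), one row to a line, values as JSON. jog_arm: Moves the arm, as the interface text tells. Its arguments: {"type":"object","properties":{"plan":{"type":"array"}},"required":["plan"]}

```bash
mkdir -p pics; cat > h.py <<'E'
import numpy as np, cv2
from scipy.spatial.transform import Rotation as R
from bench import r
def save(p,n): cv2.imwrite('pics/'+n+'.png',p['pixels'][:,:,::-1])
def cam(p,st=None):
    """returns K, Rcw(cam->world), origin"""
    K=np.array(p['intrinsics'])
    if 'mount' in p:
        M=np.array(p['mount']); Rt=R.from_quat(st['ee_rot']).as_matrix()
        return K,Rt@M[:3,:3],Rt@M[:3,3]+np.array(st['position'])
    Rw=R.from_rotvec(np.array(p['rvec']).ravel()).as_matrix()
    return K,Rw.T,-Rw.T@np.array(p['tvec']).ravel()
def ray(c,xy,z):
    K,Rm,o=c; d=Rm@np.linalg.inv(K)@np.array([xy[0],xy[1],1.]); return o+d*(z-o[2])/d[2]
def proj(c,P):
    K,Rm,o=c; q=K@(Rm.T@(np.array(P)-o)); return q[:2]/q[2]
def tool(target,st=None):
    st=st or r.get_state(); return 1000*R.from_quat(st['ee_rot']).inv().apply(np.array(target)-st['position'])
E
python3 - <<'E'
from h import *
st=r.get_state(); print(st)
for n in ['scene','top']:
    p=r.snapshot(n); save(p,n+'0'); c=cam(p); print(n,c[2],c[1][:,2])
    for l in ['base','lid','pot_a','honey_jar','tin','shaker']:
        for b in r.boxes_of(l,p):
            print(l,round(b['conf'],2),np.round(b['xy']),ray(c,b['xy'],.05).round(3))
E
```

```text
{'t': 0.0, 'joint_positions': array([ 9.77922652e-01,  2.21241261e-01,  1.52760095e+00,  1.58879282e-05,
        1.39469022e+00, -1.26054311e-01]), 'joint_vel': array([ 1.95295008e-03,  2.98320817e-05, -3.08303269e-04,  1.29716588e-03,
       -1.76398778e-03, -4.92801964e-04]), 'joint_torque': array([-1.39401895e-04, -4.94615972e+01, -3.87376928e+01,  6.99237641e-02,
        5.74138714e-02, -2.02189731e-04]), 'position': array([0.28092289, 0.55765048, 0.23543323]), 'ee_rot': array([ 0.16291188,  0.68817833, -0.16419195,  0.68768547]), 'force': array([-0.03691939, -0.257977  ,  0.37989925]), 'ft_torque': array([-0.04396402,  0.00464402, -0.02422253]), 'gripper_width': 0.9991419610925807}
scene [-0.03430318 -0.44603759  0.95355599] [ 0.55426466  0.37260472 -0.74428248]
base 0.59 [289. 231.] [ 0.497 -0.007  0.05 ]
lid 0.68 [287. 202.] [0.567 0.052 0.05 ]
pot_a 0.92 [236. 157.] [0.622 0.267 0.05 ]
pot_a 0.78 [180. 192.] [0.442 0.301 0.05 ]
pot_a 0.71 [367. 288.] [ 0.463 -0.239  0.05 ]
pot_a 0.55 [398. 242.] [ 0.611 -0.237  0.05 ]
honey_jar 0.66 [318. 146.] [0.781 0.101 0.05 ]
tin 0.66 [361. 171.] [ 0.765 -0.048  0.05 ]
shaker 0.63 [271. 137.] [0.742 0.235 0.05 ]
shaker 0.36 [234. 157.] [0.618 0.269 0.05 ]
top [0.52690967 0.00535641 1.3052634 ] [ 0.05269829 -0.01292906 -0.99852678]
base 0.88 [319. 235.] [0.505 0.006 0.05 ]
lid 0.68 [310. 222.] [0.543 0.032 0.05 ]
pot_a 0.88 [403. 252.] [ 0.454 -0.245  0.05 ]
pot_a 0.8 [220. 260.] [0.429 0.298 0.05 ]
pot_a 0.64 [402. 201.] [ 0.608 -0.246  0.05 ]
pot_a 0.63 [318. 234.] [0.508 0.007 0.05 ]
pot_a 0.61 [231. 196.] [0.623 0.27  0.05 ]
honey_jar 0.72 [289. 144.] [0.78  0.096 0.05 ]
tin 0.83 [339. 151.] [ 0.759 -0.055  0.05 ]
shaker 0.52 [242. 159.] [0.734 0.238 0.05 ]
```

View pics/scene0.png

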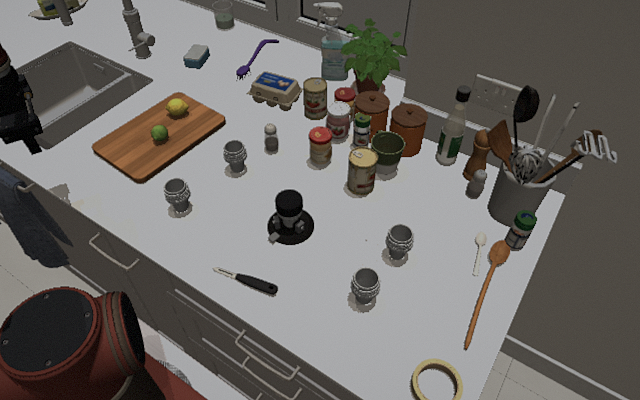

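View pics/top0.png

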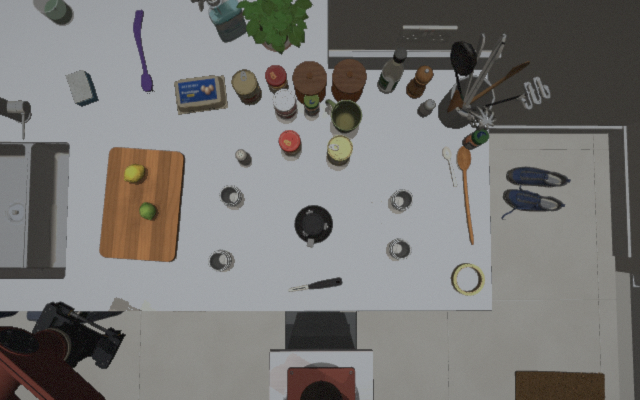

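The scene view shows four loose pots at about (236,157), (180,192), (367,288) and (398,242), and the lidded base at (289,215). The top view shows the base disc at about (314,224) and a knife at (320,284).

```bash
python3 - <<'E'
from h import *
p=r.snapshot('top'); c=cam(p)
b=r.silhouettes('lid',p)[0]; print('lid top',ray(c,b['xy'],.095),b['conf'])
s=r.silhouettes('base',p)
for k in s[:2]:
    m=k['pixels']; ys,xs=np.nonzero(m); print('base',k['conf'],k['xy'],xs.min(),xs.max(),ys.min(),ys.max())
p2=r.snapshot('scene'); c2=cam(p2); b2=r.silhouettes('lid',p2)[0]; print('lid scene',ray(c2,b2['xy'],.095),b2['conf'])
print('disc',ray(c,(314,224),.01))
st=r.get_state(); print(R.from_quat(st['ee_rot']).as_matrix().round(3))
w=r.snapshot('wrist'); print(np.array(w['mount']).round(3),w['intrinsics'])
print(tool([.515,.013,.25]))
E
```

```text
lid top [0.54583387 0.02428462 0.095     ] 0.76
base 0.79 [308.2, 233.9] 293 332 205 245
lid scene [0.53873551 0.02677469 0.095     ] 0.77
disc [0.53821885 0.0209652  0.01      ]
[[-0.     0.45   0.893]
 [ 0.     0.893 -0.45 ]
 [-1.     0.    -0.   ]]
[[-0.001 -0.292  0.956 -0.146]
 [ 1.    -0.     0.001 -0.   ]
 [-0.     0.956  0.292 -0.081]
 [ 0.     0.     0.     1.   ]] [[278.74103683   0.         322.11388781]
 [  0.         278.74103683 199.77537811]
 [  0.           0.           1.        ]]
[ -13.43631876 -381.61447165  454.06904789]
```

Emit:
jog_arm([
  {"travel": [0,-359,472],"turn": [80,0,0],"grip": 87},
  {"travel": [0,-359,472],"turn": [80,0,0],"grip": 87},
  {"travel": [0,-359,472],"turn": [80,0,0],"grip": 87},
  {"travel": [0,-359,472],"turn": [80,0,0],"grip": 87},
  {"travel": [0,-359,472],"turn": [80,0,0],"grip": 87},
  {"travel": [0,-359,472],"turn": [80,0,0],"grip": 87},
  {"travel": [0,-359,472],"turn": [80,0,0],"grip": 87},
  {"travel": [0,-359,472],"turn": [80,0,0],"grip": 87},
  {"travel": [0,-359,472],"turn": [80,0,0],"grip": 87},
  {"travel": [0,-359,472],"turn": [80,0,0],"grip": 87},
  {"travel": [0,-359,472],"turn": [80,0,0],"grip": 87},
  {"travel": [0,-359,472],"turn": [80,0,0],"grip": 87},
])

```text
t: 2.0
position: [0.501, 0.1067, 0.237]
ee_rot: [0.569, 0.42, -0.569, 0.42]
force: [1.1, 1.1, 0.6]
gripper_width: 1.001
```

```bash
cat >> h.py <<'E'
def look(l,z,name='wrist',n=None):
    st=r.get_state(); p=r.snapshot(name); c=cam(p,st)
    if n: save(p,n)
    out=[(round(b['conf'],2),np.round(b['xy']),ray(c,b['xy'],z).round(4),int(b['pixels'].sum())) for b in r.silhouettes(l,p)]
    return st,p,c,out
def yaw(st): m=R.from_quat(st['ee_rot']).as_matrix(); return np.degrees(np.arctan2(m[1,1],m[0,1])),np.degrees(st['joint_positions'][5])
E
python3 - <<'E'
from h import *
st,p,c,o=look('lid',.09,n='w1'); print(o,yaw(st),st['position']); print(tool([.541,.025,.237]))
E
```

```text
[(0.95, array([367., 243.]), array([0.5324, 0.0336, 0.09  ]), 2085)] (np.float64(-17.12687331308119), np.float64(20.32084681624572)) [0.50103477 0.10672904 0.23695743]
[ 0.09696575 59.78879807 63.63099671]
```

View pics/w1.png

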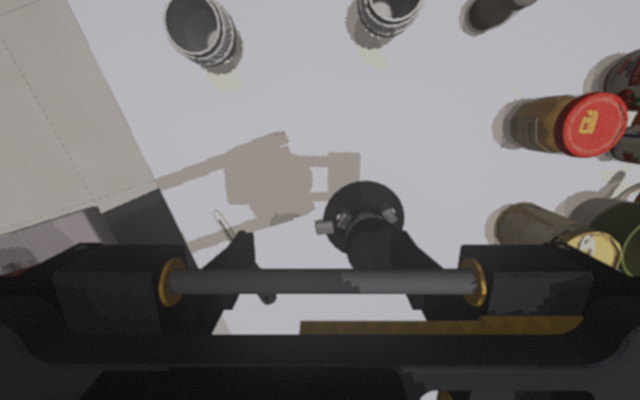

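The wrist view shows four things: the base disc centred near (363,218), with the lid partly hidden behind the finger at (367,243); the honey jar at (592,125); and two pots at the top. I'll back off so that the lid lies ahead of the gripper, finishing the pre-turn on the way.

Emit:
jog_arm([
  {"travel": [0,144,104],"turn": [85,0,0],"grip": 87},
  {"travel": [0,144,104],"turn": [85,0,0],"grip": 87},
  {"travel": [0,144,104],"turn": [85,0,0],"grip": 87},
  {"travel": [0,144,104],"turn": [85,0,0],"grip": 87},
  {"travel": [0,144,104],"turn": [85,0,0],"grip": 87},
  {"travel": [0,144,104],"turn": [85,0,0],"grip": 87},
  {"travel": [0,144,104],"turn": [85,0,0],"grip": 87},
  {"travel": [0,144,104],"turn": [85,0,0],"grip": 87},
  {"travel": [0,144,104],"turn": [85,0,0],"grip": 87},
  {"travel": [0,144,104],"turn": [85,0,0],"grip": 87},
  {"travel": [0,144,104],"turn": [85,0,0],"grip": 87},
  {"travel": [0,144,104],"turn": [85,0,0],"grip": 87},
])

```text
t: 3.1
position: [0.6083, -0.0313, 0.2365]
ee_rot: [-0.703, 0.074, 0.703, 0.074]
force: [0.4, -0.1, -0.3]
gripper_width: 0.996
```

Emit:
jog_arm([
  {"travel": [0,0,0],"turn": [30,0,0],"grip": 87},
  {"travel": [0,0,0],"turn": [30,0,0],"grip": 87},
  {"travel": [0,0,0],"turn": [30,0,0],"grip": 87},
  {"travel": [0,0,0],"turn": [30,0,0],"grip": 87},
  {"travel": [0,0,0],"turn": [30,0,0],"grip": 87},
  {"travel": [0,0,0],"turn": [30,0,0],"grip": 87},
])

```text
t: 3.6
position: [0.6083, -0.0316, 0.2365]
ee_rot: [-0.661, 0.251, 0.661, 0.251]
force: [-0.2, 0.7, 0.8]
gripper_width: 0.999
```

```bash
python3 - <<'E'
from h import *
st,p,c,o=look('lid',.09,n='w2'); print(o,yaw(st),st['position'],st['force'])
# fit: lid cylinder outline bottom/top. project model for candidates, maximise IoU
m=r.silhouettes('lid',p)[0]['pixels'].astype(np.uint8)
a=np.linspace(0,2*np.pi,60)
def model(x,y):
    P=[proj(c,(x+.033*np.cos(t),y+.033*np.sin(t),z)) for z in(.074,.105) for t in a]
    im=np.zeros((400,640),np.uint8); cv2.fillConvexPoly(im,cv2.convexHull(np.array(P,np.float32)).astype(np.int32),1); return im
best=max(((lambda i:((i&m).sum()/(i|m).sum(),x,y))(model(x,y)) for x in np.arange(.525,.556,.0015) for y in np.arange(.01,.04,.0015)))
print(best); print(tool([best[1],best[2],.16]))
E
```

```text
[] (np.float64(-131.58605822187693), np.float64(121.1908516385607)) [ 0.60829827 -0.03155887  0.23652437] [-0.19675472  0.69562837  0.81521668]Traceback (most recent call last):
  File "<stdin>", line 4, in <module>
IndexError: list index out of range
```

View picture.

View pics/w2.png

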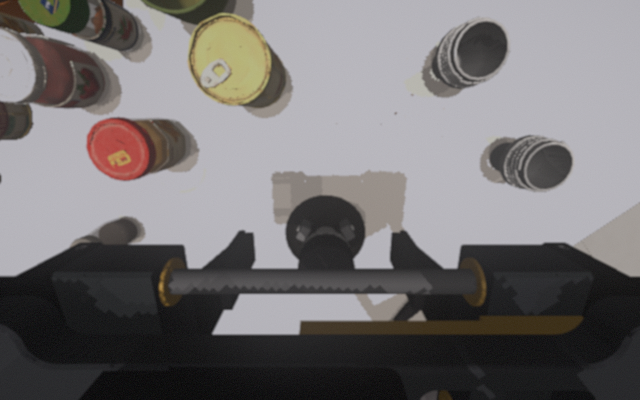

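The disc centre is near (326,232), with the lid just behind the gripper bar. The camera looks out on the tool's -z side, so I'll cross over to get the lid in view.

Emit:
jog_arm([
  {"travel": [0,0,170],"turn": [0,0,0],"grip": 87},
  {"travel": [0,0,170],"turn": [0,0,0],"grip": 87},
  {"travel": [0,0,170],"turn": [0,0,0],"grip": 87},
  {"travel": [0,0,170],"turn": [0,0,0],"grip": 87},
  {"travel": [0,0,170],"turn": [0,0,0],"grip": 87},
  {"travel": [0,0,170],"turn": [0,0,0],"grip": 87},
  {"travel": [0,0,170],"turn": [0,0,0],"grip": 87},
])

```text
t: 4.33
position: [0.4821, 0.0809, 0.2372]
ee_rot: [0.662, -0.251, -0.66, -0.251]
force: [-0.1, 0.4, -0.7]
gripper_width: 1.0
```

```bash
cat >> h.py <<'E'
def cyl(c,m,parts,x0,y0,h=.02,crop=None):
    """fit axis xy of a convex-part solid of revolution (list of (radius,z) pairs-lists) to mask by IoU"""
    a=np.linspace(0,2*np.pi,48); m=m.astype(np.uint8)
    def s(v):
        im=np.zeros((400,640),np.uint8)
        for prt in parts:
            P=np.array([proj(c,(v[0]+q*np.cos(t),v[1]+q*np.sin(t),z)) for q,z in prt for t in a],np.float32)
            cv2.fillConvexPoly(im,np.round(cv2.convexHull(P)*16).astype(np.int32),1,shift=4)
        return (im&m).sum()/(im|m).sum()
    v=np.array([x0,y0])
    for st in (h/2,h/4,h/8,h/16,h/40):
        v=max((v+st*np.array([i,j]) for i in(-2,-1,0,1,2) for j in(-2,-1,0,1,2)),key=s)
    return v.round(4),round(float(s(v)),3)
LID=[[(.033,.074),(.033,.105)]]
def POT(z=0): return [[(.0165,z),(.019,z+.006),(.023,z+.048)],[(.032,z+.048),(.032,z+.058)],[(.03,z+.058),(.03,z+.085)]]
E
python3 - <<'E'
from h import *
st,p,c,o=look('lid',.09,n='w3'); print(o,yaw(st),st['position'],st['joint_positions'].round(2))
m=r.silhouettes('lid',p)[0]['pixels']
v,s=cyl(c,m,LID,.541,.025); print(v,s,tool([*v,.097]))
# loose pots seen here
for b in r.silhouettes('pot_a',p):
    g=ray(c,b['xy'],.045); print(round(b['conf'],2),b['xy'],cyl(c,b['pixels'],POT(),*g[:2],h=.03))
E
```

```text
[(0.61, array([328., 114.]), array([0.5379, 0.0224, 0.09  ]), 3686)] (np.float64(-131.6239301248475), np.float64(131.9151237700151)) [0.48205019 0.08089829 0.23718998] [ 0.01 -0.11  1.87 -0.    1.38  2.3 ]
[0.5377 0.025 ] 0.923 [139.7828577    4.30393148 -77.72723469]
0.98 [129.2, 197.9] (array([0.6194, 0.2647]), 0.905)
0.59 [238.3, 317.1] (array([0.4082, 0.3006]), 0.425)
0.55 [552.6, 13.7] (array([ 0.465, -0.233]), 0.941)
```

Emit:
jog_arm([
  {"travel": [0,4,-78],"turn": [0,0,0],"grip": 87},
  {"travel": [0,4,-78],"turn": [0,0,0],"grip": 87},
  {"travel": [10,4,-78],"turn": [0,0,0],"grip": 87},
  {"travel": [40,4,-78],"turn": [0,0,0],"grip": 87},
  {"travel": [75,4,-78],"turn": [0,0,0],"grip": 87},
  {"travel": [110,4,-78],"turn": [0,0,0],"grip": 87},
  {"travel": [140,4,-78],"turn": [0,0,0],"grip": 87},
  {"travel": [140,4,-78],"turn": [0,0,0],"grip": 87},
])

```text
t: 5.2
position: [0.5318, 0.0257, 0.0892]
ee_rot: [-0.656, 0.254, 0.665, 0.251]
force: [-1.3, -0.4, -1.3]
gripper_width: 1.0
```

Emit:
jog_arm([
  {"travel": [0,0,0],"turn": [0,0,0],"grip": 60},
  {"travel": [0,0,0],"turn": [0,0,0],"grip": 60},
  {"travel": [0,0,0],"turn": [0,0,0],"grip": 60},
  {"travel": [0,0,0],"turn": [0,0,0],"grip": 60},
  {"travel": [0,0,0],"turn": [0,0,0],"grip": 60},
  {"travel": [0,0,0],"turn": [0,0,0],"grip": 60},
])

```text
t: 5.7
position: [0.5388, 0.0256, 0.099]
ee_rot: [0.662, -0.252, -0.659, -0.252]
force: [-1.1, -0.0, 7.9]
gripper_width: 0.752
```

```bash
python3 - <<'E'
from h import *
st=r.get_state(); print(st['position'],yaw(st),st['gripper_width']*87,'tool force',R.from_quat(st['ee_rot']).inv().apply(st['force']),'tq',R.from_quat(st['ee_rot']).inv().apply(st['ft_torque']))
E
```

```text
[0.53878511 0.02555543 0.09898751] (np.float64(-131.74375466125795), np.float64(126.10890117034423)) 65.44181583481566 tool force [-7.91565154  0.72843409  0.79889181] tq [ 0.06321621 -0.11394495  0.47477893]
```

Emit:
jog_arm([
  {"travel": [0,0,0],"turn": [-7,0,0],"grip": 60},
  {"travel": [-0.3,0,0],"turn": [-14,0,0],"grip": 60},
  {"travel": [-0.7,0,0],"turn": [-21,0,0],"grip": 60},
  {"travel": [-1.1,0,0],"turn": [-28,0,0],"grip": 60},
  {"travel": [-1.5,0,0],"turn": [-35,0,0],"grip": 60},
  {"travel": [-1.8,0,0],"turn": [-42,0,0],"grip": 60},
  {"travel": [-2.2,0,0],"turn": [-49,0,0],"grip": 60},
  {"travel": [-2.6,0,0],"turn": [-56,0,0],"grip": 60},
  {"travel": [-3.0,0,0],"turn": [-63,0,0],"grip": 60},
  {"travel": [-3.3,0,0],"turn": [-70,0,0],"grip": 60},
  {"travel": [-3.7,0,0],"turn": [-77,0,0],"grip": 60},
  {"travel": [-4.1,0,0],"turn": [-84,0,0],"grip": 60},
])

```text
t: 6.7
position: [0.5382, 0.0246, 0.1025]
ee_rot: [0.659, 0.256, -0.658, 0.258]
force: [-0.8, -4.8, 5.8]
gripper_width: 0.748
```

```bash
python3 - <<'E'
from h import *
st=r.get_state(); print(st['position'],yaw(st),st['gripper_width']*87,'tool force',R.from_quat(st['ee_rot']).inv().apply(st['force']),'tq',R.from_quat(st['ee_rot']).inv().apply(st['ft_torque']))
E
```

```text
[0.53818779 0.0246105  0.10249267] (np.float64(-47.42526314723433), np.float64(41.78439600542911)) 65.05680793532574 tool force [-5.83476661  3.05985837  3.82059596] tq [ 0.30480098 -0.90184646  0.61094335]
```

Emit:
jog_arm([
  {"travel": [-0.4,0,0],"turn": [-7,0,0],"grip": 60},
  {"travel": [-0.7,0,0],"turn": [-14,0,0],"grip": 60},
  {"travel": [-1.1,0,0],"turn": [-21,0,0],"grip": 60},
  {"travel": [-1.5,0,0],"turn": [-28,0,0],"grip": 60},
  {"travel": [-1.9,0,0],"turn": [-35,0,0],"grip": 60},
  {"travel": [-2.2,0,0],"turn": [-42,0,0],"grip": 60},
  {"travel": [-2.6,0,0],"turn": [-49,0,0],"grip": 60},
  {"travel": [-3.0,0,0],"turn": [-56,0,0],"grip": 60},
  {"travel": [-3.4,0,0],"turn": [-63,0,0],"grip": 60},
  {"travel": [-3.7,0,0],"turn": [-70,0,0],"grip": 60},
  {"travel": [-4.1,0,0],"turn": [-77,0,0],"grip": 60},
  {"travel": [-4.5,0,0],"turn": [-84,0,0],"grip": 60},
])

```text
t: 7.7
position: [0.539, 0.0244, 0.1072]
ee_rot: [0.318, 0.63, -0.318, 0.633]
force: [2.4, -6.3, 2.0]
gripper_width: 0.751
```

Emit:
jog_arm([
  {"travel": [-0.4,0,0],"turn": [-7,0,0],"grip": 60},
  {"travel": [-0.7,0,0],"turn": [-14,0,0],"grip": 60},
  {"travel": [-1.1,0,0],"turn": [-21,0,0],"grip": 60},
  {"travel": [-1.5,0,0],"turn": [-28,0,0],"grip": 60},
  {"travel": [-1.9,0,0],"turn": [-35,0,0],"grip": 60},
  {"travel": [-2.2,0,0],"turn": [-42,0,0],"grip": 60},
  {"travel": [-2.6,0,0],"turn": [-49,0,0],"grip": 60},
  {"travel": [-3.0,0,0],"turn": [-56,0,0],"grip": 60},
  {"travel": [-3.4,0,0],"turn": [-63,0,0],"grip": 60},
  {"travel": [-3.7,0,0],"turn": [-70,0,0],"grip": 60},
  {"travel": [-4.1,0,0],"turn": [-77,0,0],"grip": 60},
  {"travel": [-4.5,0,0],"turn": [-84,0,0],"grip": 60},
])

```text
t: 8.7
position: [0.5389, 0.0253, 0.1116]
ee_rot: [-0.187, 0.681, 0.186, 0.684]
force: [1.7, -2.8, 1.3]
gripper_width: 0.751
```

Emit:
jog_arm([
  {"travel": [-0.4,0,0],"turn": [-7,0,0],"grip": 60},
  {"travel": [-0.7,0,0],"turn": [-14,0,0],"grip": 60},
  {"travel": [-1.0,0,0],"turn": [-18,0,0],"grip": 60},
])

```text
t: 8.95
position: [0.5387, 0.0254, 0.1126]
ee_rot: [-0.292, 0.643, 0.29, 0.646]
force: [1.0, -1.8, 1.9]
gripper_width: 0.753
```

```bash
python3 - <<'E'
from h import *
st=r.get_state(); print(st['position'],yaw(st),st['gripper_width']*87,'tool force',R.from_quat(st['ee_rot']).inv().apply(st['force']),'tq',R.from_quat(st['ee_rot']).inv().apply(st['ft_torque']))
E
```

```text
[0.53872273 0.02543292 0.11262237] (np.float64(138.59489183644914), np.float64(-144.24131668309496)) 65.50104234237898 tool force [-1.85716075 -1.95316723 -0.6350441 ] tq [ 0.133016    0.20211558 -0.25942218]
```

Emit:
jog_arm([
  {"travel": [-3,0,0],"turn": [0,0,0],"grip": 60},
  {"travel": [-6,0,0],"turn": [0,0,0],"grip": 60},
  {"travel": [-9,0,0],"turn": [0,0,0],"grip": 60},
  {"travel": [-12,0,0],"turn": [0,0,0],"grip": 60},
])

```text
t: 9.28
position: [0.5368, 0.0261, 0.1231]
ee_rot: [-0.288, 0.646, 0.289, 0.645]
force: [-0.3, 0.4, -0.9]
gripper_width: 0.75
```

Emit:
jog_arm([
  {"travel": [-25,0,0],"turn": [7,0,0],"grip": 60},
  {"travel": [-50,0,0],"turn": [14,0,0],"grip": 60},
  {"travel": [-50,25,15],"turn": [21,0,0],"grip": 60},
  {"travel": [-50,50,30],"turn": [28,0,0],"grip": 60},
  {"travel": [-50,80,50],"turn": [35,0,0],"grip": 60},
  {"travel": [-50,105,65],"turn": [42,0,0],"grip": 60},
  {"travel": [-50,115,72],"turn": [49,0,0],"grip": 60},
  {"travel": [-50,115,72],"turn": [56,0,0],"grip": 60},
  {"travel": [-50,115,72],"turn": [63,0,0],"grip": 60},
  {"travel": [-50,115,72],"turn": [70,0,0],"grip": 60},
  {"travel": [-50,115,72],"turn": [77,0,0],"grip": 60},
  {"travel": [-50,115,72],"turn": [84,0,0],"grip": 60},
])

```text
t: 10.28
position: [0.4987, 0.1565, 0.1728]
ee_rot: [0.219, 0.673, -0.219, 0.672]
force: [-0.8, -0.4, -0.8]
gripper_width: 0.751
```

Emit:
jog_arm([
  {"travel": [0,0,0],"turn": [7,0,0],"grip": 60},
  {"travel": [0,0,0],"turn": [14,0,0],"grip": 60},
  {"travel": [20,0,0],"turn": [21,0,0],"grip": 60},
  {"travel": [40,0,0],"turn": [28,0,0],"grip": 60},
  {"travel": [60,0,0],"turn": [35,0,0],"grip": 60},
  {"travel": [80,0,0],"turn": [42,0,0],"grip": 60},
  {"travel": [100,0,0],"turn": [49,0,0],"grip": 60},
  {"travel": [115,0,0],"turn": [54,0,0],"grip": 60},
  {"travel": [125,0,0],"turn": [54,0,0],"grip": 60},
  {"travel": [130,0,0],"turn": [54,0,0],"grip": 60},
  {"travel": [130,0,0],"turn": [54,0,0],"grip": 60},
  {"travel": [130,0,0],"turn": [54,0,0],"grip": 60},
])

```text
t: 11.28
position: [0.4996, 0.1563, 0.0432]
ee_rot: [0.499, 0.501, -0.498, 0.502]
force: [0.4, 0.2, -1.2]
gripper_width: 0.75
```

```bash
python3 - <<'E'
from h import *
st=r.get_state(); print(st['position'],yaw(st),st['force'])
E
```

```text
[0.49955089 0.15632672 0.04321725] (np.float64(0.352189462123702), np.float64(8.385331048061973)) [ 0.38866046  0.19022997 -1.1805117 ]
```

Emit:
jog_arm([
  {"travel": [8,0,0],"turn": [0,0,0],"grip": 60},
  {"travel": [14,0,0],"turn": [0,0,0],"grip": 60},
  {"travel": [17,0,0],"turn": [0,0,0],"grip": 60},
  {"travel": [17,0,0],"turn": [0,0,0],"grip": 60},
])

```text
t: 11.62
position: [0.4991, 0.1562, 0.0253]
ee_rot: [0.499, 0.501, -0.499, 0.501]
force: [-0.9, -0.6, -0.1]
gripper_width: 0.75
```

Emit:
jog_arm([
  {"travel": [1,0,0],"turn": [0,0,0],"grip": 60},
  {"travel": [2,0,0],"turn": [0,0,0],"grip": 60},
  {"travel": [2,0,0],"turn": [0,0,0],"grip": 60},
])

```text
t: 11.87
position: [0.4993, 0.1562, 0.025]
ee_rot: [0.499, 0.501, -0.499, 0.501]
force: [-5.4, -0.9, 12.0]
gripper_width: 0.751
```

Emit:
jog_arm([
  {"travel": [-1,0,0],"turn": [0,0,0],"grip": 75},
  {"travel": [-1,0,0],"turn": [0,0,0],"grip": 87},
  {"travel": [-1,0,0],"turn": [0,0,0],"grip": 87},
  {"travel": [-1,0,0],"turn": [0,0,0],"grip": 87},
  {"travel": [-10,0,0],"turn": [0,0,0],"grip": 87},
  {"travel": [-30,0,0],"turn": [0,0,0],"grip": 87},
  {"travel": [-65,0,0],"turn": [0,0,0],"grip": 87},
  {"travel": [-105,0,0],"turn": [0,0,0],"grip": 87},
  {"travel": [-145,0,0],"turn": [0,0,0],"grip": 87},
  {"travel": [-180,0,0],"turn": [0,0,0],"grip": 87},
  {"travel": [-215,0,0],"turn": [0,0,0],"grip": 87},
  {"travel": [-215,0,0],"turn": [0,0,0],"grip": 87},
])

```text
t: 12.87
position: [0.5032, 0.1569, 0.2481]
ee_rot: [0.503, 0.498, -0.495, 0.504]
force: [0.6, 1.0, 1.5]
gripper_width: 1.001
```

```bash
cat >> h.py <<'E'
def pots(n=None,ref=.24):
    st=r.get_state(); p=r.snapshot('wrist'); c=cam(p,st); print(round(st['t'],2),st['position'].round(4),np.round(yaw(st),1))
    if n: save(p,n)
    for b in r.silhouettes('pot_a',p):
        g=ray(c,b['xy'],.045); v,s=cyl(c,b['pixels'],POT(),*g[:2],h=.03)
        print(round(b['conf'],2),np.round(b['xy']),v,s,'tool',tool([*v,.048],st).round(1))
    return st,p,c
E
python3 - <<'E'
from h import *
st,p,c=pots('w4')
for b in r.silhouettes('lid',p): print('lid',b['conf'],b['xy'],ray(c,b['xy'],.02))
E
```

```text
12.87 [0.5032 0.1569 0.2481] [0.3 8.5]
0.94 [255.  55.] [0.4312 0.2978] 0.9 tool [ 199.4  -74.1 -140.8]
0.92 [429.  82.] [0.6183 0.2692] 0.901 tool [ 201.9  112.8 -111.3]
lid 0.87 [317.0, 172.9] [0.49850741 0.16227686 0.02      ]
```

View pics/w4.png

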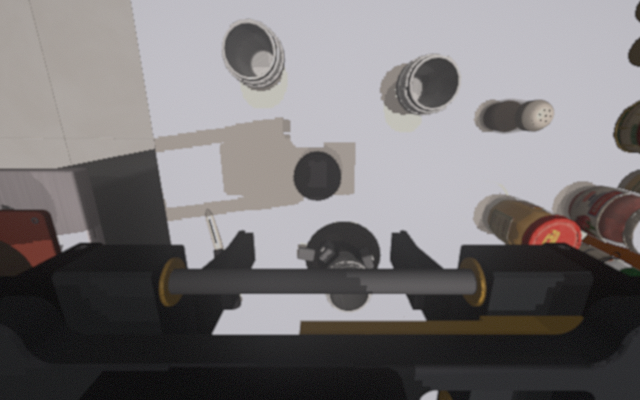

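The wrist view shows the lid lying free at (317,173), loose pots at (255,55) and (429,82), the shaker at (525,115) and the now open base pot at (348,290).

```bash
python3 - <<'E'
from h import *
pots()
for n in('top','scene'):
    p=r.snapshot(n); c=cam(p); print(n)
    for b in r.silhouettes('pot_a',p):
        g=ray(c,b['xy'],.045); print(round(b['conf'],2),cyl(c,b['pixels'],POT(),*g[:2],h=.03))
E
```

```text
13.02 [0.4992 0.1562 0.239 ] [0.3 8.5]
0.85 [435.  81.] [0.6185 0.2692] 0.895 tool [ 191.2  119.7 -112.4]
0.55 [257.  49.] [0.4336 0.2976] 0.89 tool [ 191.   -65.1 -141.7]
top
0.85 (array([ 0.6143, -0.2405]), 0.864)
0.6 (array([ 0.4654, -0.2332]), 0.675)
0.58 (array([0.6226, 0.2675]), 0.853)
0.34 (array([0.5322, 0.0024]), 0.34)
scene
0.91 (array([ 0.4651, -0.2313]), 0.889)
0.72 (array([ 0.6135, -0.2367]), 0.885)
0.68 (array([0.6268, 0.2752]), 0.849)
0.58 (array([0.432, 0.301]), 0.908)
```

Emit:
jog_arm([
  {"travel": [0,-17,-36],"turn": [0,0,0],"grip": 87},
  {"travel": [0,-34,-72],"turn": [0,0,0],"grip": 87},
  {"travel": [10,-51,-108],"turn": [0,0,0],"grip": 87},
  {"travel": [30,-66,-142],"turn": [0,0,0],"grip": 87},
  {"travel": [60,-66,-142],"turn": [0,0,0],"grip": 87},
  {"travel": [95,-66,-142],"turn": [0,0,0],"grip": 87},
  {"travel": [130,-66,-142],"turn": [0,0,0],"grip": 87},
  {"travel": [160,-66,-142],"turn": [0,0,0],"grip": 87},
  {"travel": [180,-66,-142],"turn": [0,0,0],"grip": 87},
  {"travel": [191,-66,-142],"turn": [0,0,0],"grip": 87},
  {"travel": [191,-66,-142],"turn": [0,0,0],"grip": 87},
  {"travel": [191,-66,-142],"turn": [0,0,0],"grip": 87},
])

```text
t: 14.32
position: [0.4325, 0.2978, 0.0476]
ee_rot: [0.499, 0.501, -0.499, 0.501]
force: [0.4, 0.4, -0.0]
gripper_width: 1.003
```

Emit:
jog_arm([
  {"travel": [0,0,0],"turn": [0,0,0],"grip": 58},
  {"travel": [0,0,0],"turn": [0,0,0],"grip": 58},
  {"travel": [0,0,0],"turn": [0,0,0],"grip": 58},
  {"travel": [0,0,0],"turn": [0,0,0],"grip": 58},
  {"travel": [0,0,0],"turn": [0,0,0],"grip": 58},
  {"travel": [0,0,0],"turn": [0,0,0],"grip": 58},
])

```text
t: 14.82
position: [0.4329, 0.2982, 0.0485]
ee_rot: [0.499, 0.501, -0.498, 0.501]
force: [-2.2, 0.1, 4.7]
gripper_width: 0.715
```

Emit:
jog_arm([
  {"travel": [-10,0,0],"turn": [0,0,0],"grip": 58},
  {"travel": [-30,0,0],"turn": [0,0,0],"grip": 58},
  {"travel": [-65,0,0],"turn": [0,0,0],"grip": 58},
  {"travel": [-105,0,0],"turn": [0,0,0],"grip": 58},
  {"travel": [-130,0,0],"turn": [0,0,0],"grip": 58},
  {"travel": [-130,0,0],"turn": [0,0,0],"grip": 58},
  {"travel": [-130,0,0],"turn": [0,0,0],"grip": 58},
])

```text
t: 15.4
position: [0.4338, 0.2985, 0.1801]
ee_rot: [0.5, 0.501, -0.497, 0.502]
force: [-0.6, -1.0, -1.6]
gripper_width: 0.718
```

```bash
python3 - <<'E'
from h import *
st=r.get_state(); p=r.snapshot('scene'); c=cam(p); print(st['position'],yaw(st),st['gripper_width']*87,tool([.5386,.0254,.178],st))
u,v=proj(c,st['position']).astype(int); print(u,v)
im=p['pixels'][max(0,v-75):v+75,max(0,u-100):u+100]; cv2.imwrite('pics/s5.png',cv2.resize(im,None,fx=4,fy=4,interpolation=2)[:,:,::-1])
E
```

```text
[0.43377551 0.29848428 0.18011731] (np.float64(0.25778965631565354), np.float64(25.69519085766721)) 62.43025363098141 [  2.03203088 103.58489373 273.5575323 ]
166 157
```

View pics/s5.png

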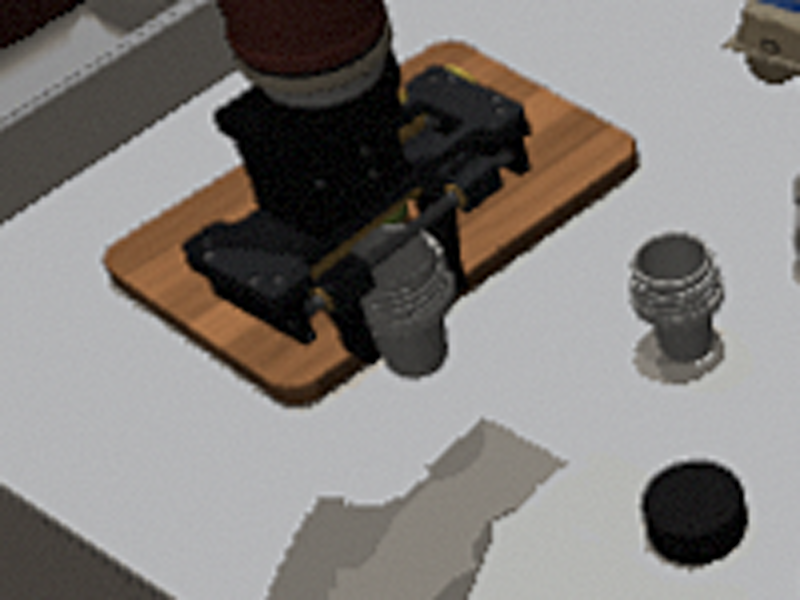

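The close-up shows the pot held upright between the fingers at (412,310), with the lid lying flat at (695,515) and another pot at (677,300).

Emit:
jog_arm([
  {"travel": [0,12,31],"turn": [0,0,0],"grip": 58},
  {"travel": [0,26,68],"turn": [0,0,0],"grip": 58},
  {"travel": [0,40,105],"turn": [0,0,0],"grip": 58},
  {"travel": [0,54,142],"turn": [0,0,0],"grip": 58},
  {"travel": [0,68,179],"turn": [0,0,0],"grip": 58},
  {"travel": [0,82,216],"turn": [0,0,0],"grip": 58},
  {"travel": [0,94,246],"turn": [0,0,0],"grip": 58},
  {"travel": [0,101,264],"turn": [0,0,0],"grip": 58},
  {"travel": [0,105,273],"turn": [0,0,0],"grip": 58},
  {"travel": [0,105,273],"turn": [0,0,0],"grip": 58},
  {"travel": [0,105,273],"turn": [0,0,0],"grip": 58},
  {"travel": [0,105,273],"turn": [0,0,0],"grip": 58},
])

```text
t: 16.45
position: [0.5378, 0.0267, 0.1766]
ee_rot: [0.498, 0.502, -0.499, 0.501]
force: [0.3, 1.0, -1.5]
gripper_width: 0.715
```

Emit:
jog_arm([
  {"travel": [15,0,0],"turn": [0,0,0],"grip": 58},
  {"travel": [30,0,0],"turn": [0,0,0],"grip": 58},
  {"travel": [40,0,0],"turn": [0,0,0],"grip": 58},
  {"travel": [45,0,0],"turn": [0,0,0],"grip": 58},
  {"travel": [45,0,0],"turn": [0,0,0],"grip": 58},
])

```text
t: 16.87
position: [0.5374, 0.0264, 0.1311]
ee_rot: [0.498, 0.502, -0.499, 0.501]
force: [-0.1, 0.6, -0.3]
gripper_width: 0.715
```

Emit:
jog_arm([
  {"travel": [10,1,1],"turn": [0,0,0],"grip": 58},
  {"travel": [20,1,1],"turn": [0,0,0],"grip": 58},
  {"travel": [26,1,1],"turn": [0,0,0],"grip": 58},
  {"travel": [29,1,1],"turn": [0,0,0],"grip": 58},
  {"travel": [31,1,1],"turn": [0,0,0],"grip": 58},
  {"travel": [31,1,1],"turn": [0,0,0],"grip": 58},
])

```text
t: 17.37
position: [0.5397, 0.0243, 0.1013]
ee_rot: [0.499, 0.501, -0.499, 0.501]
force: [1.3, -0.2, -1.2]
gripper_width: 0.714
```

Emit:
jog_arm([
  {"travel": [1,0,0],"turn": [0,0,0],"grip": 58},
  {"travel": [2,0,0],"turn": [0,0,0],"grip": 58},
  {"travel": [2,0,0],"turn": [0,0,0],"grip": 58},
  {"travel": [2,0,0],"turn": [0,0,0],"grip": 58},
])

```text
t: 17.7
position: [0.54, 0.0243, 0.0999]
ee_rot: [0.499, 0.501, -0.499, 0.501]
force: [0.2, -0.4, -0.4]
gripper_width: 0.715
```

Emit:
jog_arm([
  {"travel": [1,0,0],"turn": [0,0,0],"grip": 58},
  {"travel": [2,0,0],"turn": [0,0,0],"grip": 58},
  {"travel": [3,0,0],"turn": [0,0,0],"grip": 58},
  {"travel": [3,0,0],"turn": [0,0,0],"grip": 58},
])

```text
t: 18.03
position: [0.5403, 0.0244, 0.0991]
ee_rot: [0.499, 0.501, -0.499, 0.501]
force: [-7.9, 0.1, 17.3]
gripper_width: 0.715
```

Emit:
jog_arm([
  {"travel": [-2,0,0],"turn": [0,0,0],"grip": 75},
  {"travel": [-2,0,0],"turn": [0,0,0],"grip": 87},
  {"travel": [-2,0,0],"turn": [0,0,0],"grip": 87},
  {"travel": [-5,0,0],"turn": [0,0,0],"grip": 87},
  {"travel": [-25,0,0],"turn": [0,0,0],"grip": 87},
  {"travel": [-60,0,0],"turn": [0,0,0],"grip": 87},
  {"travel": [-95,10,-20],"turn": [0,0,0],"grip": 87},
  {"travel": [-120,25,-50],"turn": [0,0,0],"grip": 87},
  {"travel": [-140,45,-85],"turn": [0,0,0],"grip": 87},
  {"travel": [-144,58,-115],"turn": [0,0,0],"grip": 87},
  {"travel": [-144,60,-126],"turn": [0,0,0],"grip": 87},
  {"travel": [-144,60,-126],"turn": [0,0,0],"grip": 87},
])

```text
t: 19.03
position: [0.5995, 0.1534, 0.2406]
ee_rot: [0.498, 0.502, -0.498, 0.502]
force: [0.1, -0.2, -1.0]
gripper_width: 1.001
```

```bash
python3 - <<'E'
from h import *
pots(); pots()
E
```

```text
19.03 [0.5995 0.1534 0.2406] [0.5 6.6]
0.9 [268. 312.] [ 0.5292 -0.0172] 0.659 tool [192.5 -71.7 170.1]
0.67 [345.  77.] [0.6204 0.2686] 0.894 tool [ 192.7   21.8 -114.9]
19.13 [0.5983 0.1504 0.2392] [0.3 6.5]
0.75 [270. 312.] [ 0.5299 -0.0195] 0.638 tool [191.6 -68.8 169.3]
0.65 [343.  76.] [0.6209 0.2677] 0.895 tool [ 191.    23.8 -117.4]
```

Emit:
jog_arm([
  {"travel": [0,8,-38],"turn": [0,0,0],"grip": 87},
  {"travel": [0,16,-76],"turn": [0,0,0],"grip": 87},
  {"travel": [5,24,-108],"turn": [0,0,0],"grip": 87},
  {"travel": [25,24,-117],"turn": [0,0,0],"grip": 87},
  {"travel": [60,24,-117],"turn": [0,0,0],"grip": 87},
  {"travel": [95,24,-117],"turn": [0,0,0],"grip": 87},
  {"travel": [130,24,-117],"turn": [0,0,0],"grip": 87},
  {"travel": [160,24,-117],"turn": [0,0,0],"grip": 87},
  {"travel": [180,24,-117],"turn": [0,0,0],"grip": 87},
  {"travel": [191,24,-117],"turn": [0,0,0],"grip": 87},
  {"travel": [191,24,-117],"turn": [0,0,0],"grip": 87},
  {"travel": [191,24,-117],"turn": [0,0,0],"grip": 87},
])

```text
t: 20.23
position: [0.6228, 0.2668, 0.0497]
ee_rot: [0.499, 0.501, -0.499, 0.501]
force: [0.0, 1.4, 0.8]
gripper_width: 1.0
```

Emit:
jog_arm([
  {"travel": [0,0,0],"turn": [0,0,0],"grip": 58},
  {"travel": [0,0,0],"turn": [0,0,0],"grip": 58},
  {"travel": [0,0,0],"turn": [0,0,0],"grip": 58},
  {"travel": [0,0,0],"turn": [0,0,0],"grip": 58},
  {"travel": [0,0,0],"turn": [0,0,0],"grip": 58},
  {"travel": [0,0,0],"turn": [0,0,0],"grip": 58},
])

```text
t: 20.73
position: [0.6231, 0.2681, 0.0508]
ee_rot: [0.499, 0.501, -0.498, 0.501]
force: [-2.3, -0.8, 4.8]
gripper_width: 0.718
```

Emit:
jog_arm([
  {"travel": [-10,0,0],"turn": [0,0,0],"grip": 58},
  {"travel": [-35,0,0],"turn": [0,0,0],"grip": 58},
  {"travel": [-70,0,0],"turn": [0,0,0],"grip": 58},
  {"travel": [-105,0,0],"turn": [0,0,0],"grip": 58},
  {"travel": [-140,-7,20],"turn": [0,0,0],"grip": 58},
  {"travel": [-160,-18,53],"turn": [0,0,0],"grip": 58},
  {"travel": [-165,-30,88],"turn": [0,0,0],"grip": 58},
  {"travel": [-165,-43,124],"turn": [0,0,0],"grip": 58},
  {"travel": [-165,-56,160],"turn": [0,0,0],"grip": 58},
  {"travel": [-165,-68,196],"turn": [0,0,0],"grip": 58},
  {"travel": [-165,-79,226],"turn": [0,0,0],"grip": 58},
  {"travel": [-165,-84,242],"turn": [0,0,0],"grip": 58},
])

```text
t: 21.73
position: [0.5382, 0.0224, 0.2149]
ee_rot: [0.499, 0.501, -0.5, 0.501]
force: [-0.0, 0.6, -0.6]
gripper_width: 0.716
```

Emit:
jog_arm([
  {"travel": [0,0,0],"turn": [0,0,0],"grip": 58},
  {"travel": [0,0,0],"turn": [0,0,0],"grip": 58},
  {"travel": [0,0,0],"turn": [0,0,0],"grip": 58},
])

```text
t: 21.98
position: [0.54, 0.0259, 0.2149]
ee_rot: [0.499, 0.501, -0.499, 0.501]
force: [-0.0, 0.1, -0.6]
gripper_width: 0.717
```

Emit:
jog_arm([
  {"travel": [10,-1,1],"turn": [0,0,0],"grip": 58},
  {"travel": [22,-1,1],"turn": [0,0,0],"grip": 58},
  {"travel": [34,-1,1],"turn": [0,0,0],"grip": 58},
  {"travel": [42,-1,1],"turn": [0,0,0],"grip": 58},
  {"travel": [46,-1,1],"turn": [0,0,0],"grip": 58},
  {"travel": [46,-1,1],"turn": [0,0,0],"grip": 58},
])

```text
t: 22.48
position: [0.5376, 0.0248, 0.1665]
ee_rot: [0.498, 0.502, -0.5, 0.5]
force: [-0.2, -0.6, -1.2]
gripper_width: 0.718
```

Emit:
jog_arm([
  {"travel": [8,0,0],"turn": [0,0,0],"grip": 58},
  {"travel": [16,0,0],"turn": [0,0,0],"grip": 58},
  {"travel": [22,0,0],"turn": [0,0,0],"grip": 58},
  {"travel": [26,0,0],"turn": [0,0,0],"grip": 58},
  {"travel": [28,0,0],"turn": [0,0,0],"grip": 58},
  {"travel": [28,0,0],"turn": [0,0,0],"grip": 58},
])

```text
t: 22.98
position: [0.5389, 0.0242, 0.1404]
ee_rot: [0.499, 0.501, -0.499, 0.501]
force: [0.8, -0.4, -2.8]
gripper_width: 0.715
```

Emit:
jog_arm([
  {"travel": [1,0,0],"turn": [0,0,0],"grip": 58},
  {"travel": [2,0,0],"turn": [0,0,0],"grip": 58},
  {"travel": [3,0,0],"turn": [0,0,0],"grip": 58},
  {"travel": [3,0,0],"turn": [0,0,0],"grip": 58},
])

```text
t: 23.32
position: [0.5393, 0.0244, 0.1386]
ee_rot: [0.499, 0.501, -0.499, 0.501]
force: [-1.1, -1.2, 4.4]
gripper_width: 0.719
```

Emit:
jog_arm([
  {"travel": [-1,0,0],"turn": [0,0,0],"grip": 75},
  {"travel": [-1,0,0],"turn": [0,0,0],"grip": 87},
  {"travel": [-1,0,0],"turn": [0,0,0],"grip": 87},
  {"travel": [-5,0,0],"turn": [0,0,0],"grip": 87},
  {"travel": [-25,0,0],"turn": [0,0,0],"grip": 87},
  {"travel": [-60,0,0],"turn": [0,0,0],"grip": 87},
  {"travel": [-90,0,20],"turn": [0,0,0],"grip": 87},
  {"travel": [-105,1,55],"turn": [0,0,0],"grip": 87},
  {"travel": [-105,2,95],"turn": [0,0,0],"grip": 87},
  {"travel": [-105,3,135],"turn": [0,0,0],"grip": 87},
  {"travel": [-105,3,175],"turn": [0,0,0],"grip": 87},
  {"travel": [-105,3,215],"turn": [0,0,0],"grip": 87},
])

```text
t: 24.32
position: [0.5425, -0.1923, 0.2431]
ee_rot: [0.499, 0.501, -0.499, 0.501]
force: [0.9, -0.0, -0.1]
gripper_width: 0.997
```

Emit:
jog_arm([
  {"travel": [0,0,40],"turn": [0,0,0],"grip": 87},
  {"travel": [0,0,80],"turn": [0,0,0],"grip": 87},
  {"travel": [0,0,115],"turn": [0,0,0],"grip": 87},
  {"travel": [0,0,140],"turn": [0,0,0],"grip": 87},
  {"travel": [0,0,154],"turn": [0,0,0],"grip": 87},
  {"travel": [0,0,154],"turn": [0,0,0],"grip": 87},
  {"travel": [0,0,154],"turn": [0,0,0],"grip": 87},
])

```text
t: 24.9
position: [0.5433, -0.3443, 0.2422]
ee_rot: [0.499, 0.501, -0.499, 0.5]
force: [-0.2, 0.3, 0.0]
gripper_width: 0.999
```

```bash
python3 - <<'E'
from h import *
pots(); pots('w6')
E
```

```text
24.9 [ 0.5433 -0.3443  0.2422] [  0.2 -39.6]
25.0 [ 0.5437 -0.343   0.2426] [  0.3 -39.6]
0.95 [247.  85.] [ 0.4672 -0.2349] 0.881 tool [ 194.7  -75.8 -108.4]
0.74 [406.  93.] [ 0.6309 -0.243 ] 0.879 tool [194.6  87.8 -99.4]
```

View pics/w6.png

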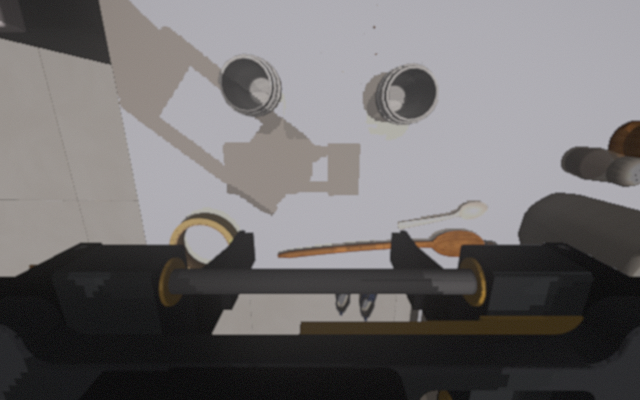

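The wrist view shows the two remaining pots at (250,85) and (407,93). The second has shifted about 17 mm in x.

Emit:
jog_arm([
  {"travel": [0,-22,-32],"turn": [0,0,0],"grip": 87},
  {"travel": [0,-44,-64],"turn": [0,0,0],"grip": 87},
  {"travel": [5,-66,-94],"turn": [0,0,0],"grip": 87},
  {"travel": [25,-76,-108],"turn": [0,0,0],"grip": 87},
  {"travel": [60,-76,-108],"turn": [0,0,0],"grip": 87},
  {"travel": [95,-76,-108],"turn": [0,0,0],"grip": 87},
  {"travel": [130,-76,-108],"turn": [0,0,0],"grip": 87},
  {"travel": [160,-76,-108],"turn": [0,0,0],"grip": 87},
  {"travel": [182,-76,-108],"turn": [0,0,0],"grip": 87},
  {"travel": [194,-76,-108],"turn": [0,0,0],"grip": 87},
  {"travel": [194,-76,-108],"turn": [0,0,0],"grip": 87},
  {"travel": [194,-76,-108],"turn": [0,0,0],"grip": 87},
])

```text
t: 26.1
position: [0.4672, -0.2365, 0.0491]
ee_rot: [0.499, 0.501, -0.499, 0.501]
force: [0.5, -0.8, 0.1]
gripper_width: 1.004
```

Emit:
jog_arm([
  {"travel": [0,0,0],"turn": [0,0,0],"grip": 58},
  {"travel": [0,0,0],"turn": [0,0,0],"grip": 58},
  {"travel": [0,0,0],"turn": [0,0,0],"grip": 58},
  {"travel": [0,0,0],"turn": [0,0,0],"grip": 58},
  {"travel": [0,0,0],"turn": [0,0,0],"grip": 58},
  {"travel": [0,0,0],"turn": [0,0,0],"grip": 58},
])

```text
t: 26.6
position: [0.4672, -0.2374, 0.0495]
ee_rot: [0.499, 0.501, -0.499, 0.501]
force: [-2.0, -0.7, 5.3]
gripper_width: 0.712
```

Emit:
jog_arm([
  {"travel": [-10,0,0],"turn": [0,0,0],"grip": 58},
  {"travel": [-40,0,0],"turn": [0,0,0],"grip": 58},
  {"travel": [-78,0,0],"turn": [0,0,0],"grip": 58},
  {"travel": [-115,0,0],"turn": [0,0,0],"grip": 58},
  {"travel": [-150,2,-8],"turn": [0,0,0],"grip": 58},
  {"travel": [-180,8,-30],"turn": [0,0,0],"grip": 58},
  {"travel": [-200,17,-62],"turn": [0,0,0],"grip": 58},
  {"travel": [-206,28,-100],"turn": [0,0,0],"grip": 58},
  {"travel": [-206,39,-138],"turn": [0,0,0],"grip": 58},
  {"travel": [-206,49,-175],"turn": [0,0,0],"grip": 58},
  {"travel": [-206,59,-211],"turn": [0,0,0],"grip": 58},
  {"travel": [-206,67,-240],"turn": [0,0,0],"grip": 58},
])

```text
t: 27.6
position: [0.5329, 0.0062, 0.2551]
ee_rot: [0.499, 0.501, -0.498, 0.501]
force: [1.1, -0.1, -0.9]
gripper_width: 0.716
```

Emit:
jog_arm([
  {"travel": [0,6,-21],"turn": [0,0,0],"grip": 58},
  {"travel": [0,6,-21],"turn": [0,0,0],"grip": 58},
  {"travel": [0,6,-21],"turn": [0,0,0],"grip": 58},
  {"travel": [0,6,-21],"turn": [0,0,0],"grip": 58},
])

```text
t: 27.93
position: [0.5384, 0.0241, 0.2546]
ee_rot: [0.499, 0.501, -0.499, 0.501]
force: [-0.2, -0.3, -1.5]
gripper_width: 0.713
```

Emit:
jog_arm([
  {"travel": [10,0,0],"turn": [0,0,0],"grip": 58},
  {"travel": [22,0,0],"turn": [0,0,0],"grip": 58},
  {"travel": [34,0,0],"turn": [0,0,0],"grip": 58},
  {"travel": [42,0,0],"turn": [0,0,0],"grip": 58},
  {"travel": [46,0,0],"turn": [0,0,0],"grip": 58},
  {"travel": [46,0,0],"turn": [0,0,0],"grip": 58},
])

```text
t: 28.43
position: [0.5377, 0.0242, 0.2065]
ee_rot: [0.498, 0.502, -0.5, 0.5]
force: [0.7, 0.3, -1.2]
gripper_width: 0.716
```

Emit:
jog_arm([
  {"travel": [8,0,0],"turn": [0,0,0],"grip": 58},
  {"travel": [16,0,0],"turn": [0,0,0],"grip": 58},
  {"travel": [24,0,0],"turn": [0,0,0],"grip": 58},
  {"travel": [29,0,0],"turn": [0,0,0],"grip": 58},
  {"travel": [32,0,0],"turn": [0,0,0],"grip": 58},
  {"travel": [32,0,0],"turn": [0,0,0],"grip": 58},
])

```text
t: 28.93
position: [0.5389, 0.0242, 0.1762]
ee_rot: [0.499, 0.501, -0.499, 0.501]
force: [0.7, -0.7, -2.3]
gripper_width: 0.716
```

Emit:
jog_arm([
  {"travel": [1,0,0],"turn": [0,0,0],"grip": 58},
  {"travel": [2,0,0],"turn": [0,0,0],"grip": 58},
  {"travel": [3,0,0],"turn": [0,0,0],"grip": 58},
  {"travel": [3,0,0],"turn": [0,0,0],"grip": 58},
])

```text
t: 29.27
position: [0.5395, 0.0242, 0.1747]
ee_rot: [0.499, 0.501, -0.499, 0.502]
force: [0.9, -1.8, 4.5]
gripper_width: 0.717
```

Emit:
jog_arm([
  {"travel": [-1,0,0],"turn": [0,0,0],"grip": 75},
  {"travel": [-1,0,0],"turn": [0,0,0],"grip": 87},
  {"travel": [-1,0,0],"turn": [0,0,0],"grip": 87},
  {"travel": [-5,0,0],"turn": [0,0,0],"grip": 87},
  {"travel": [-25,0,0],"turn": [0,0,0],"grip": 87},
  {"travel": [-60,0,0],"turn": [0,0,0],"grip": 87},
  {"travel": [-80,2,15],"turn": [0,0,0],"grip": 87},
  {"travel": [-80,8,50],"turn": [0,0,0],"grip": 87},
  {"travel": [-80,14,90],"turn": [0,0,0],"grip": 87},
  {"travel": [-80,21,130],"turn": [0,0,0],"grip": 87},
  {"travel": [-80,27,170],"turn": [0,0,0],"grip": 87},
  {"travel": [-80,34,210],"turn": [0,0,0],"grip": 87},
])

```text
t: 30.27
position: [0.5735, -0.187, 0.2537]
ee_rot: [0.499, 0.501, -0.499, 0.501]
force: [0.8, 0.5, 0.3]
gripper_width: 1.0
```

Emit:
jog_arm([
  {"travel": [0,6,40],"turn": [0,0,0],"grip": 87},
  {"travel": [0,13,80],"turn": [0,0,0],"grip": 87},
  {"travel": [0,19,115],"turn": [0,0,0],"grip": 87},
  {"travel": [0,23,140],"turn": [0,0,0],"grip": 87},
  {"travel": [0,25,159],"turn": [0,0,0],"grip": 87},
  {"travel": [0,25,159],"turn": [0,0,0],"grip": 87},
  {"travel": [0,25,159],"turn": [0,0,0],"grip": 87},
  {"travel": [0,25,159],"turn": [0,0,0],"grip": 87},
])

```text
t: 30.93
position: [0.5993, -0.3435, 0.2532]
ee_rot: [0.499, 0.502, -0.499, 0.501]
force: [0.2, 0.6, 0.3]
gripper_width: 0.999
```

```bash
python3 - <<'E'
from h import *
pots(); pots()
E
```

```text
30.93 [ 0.5993 -0.3435  0.2532] [  0.3 -36.6]
0.75 [354.  93.] [ 0.634  -0.2427] 0.909 tool [ 205.3   35.3 -100.4]
31.03 [ 0.5996 -0.343   0.2537] [  0.3 -36.6]
0.63 [354.  93.] [ 0.6328 -0.2423] 0.891 tool [ 205.8   33.9 -100.4]
```

Emit:
jog_arm([
  {"travel": [0,11,-32],"turn": [0,0,0],"grip": 87},
  {"travel": [0,22,-64],"turn": [0,0,0],"grip": 87},
  {"travel": [5,34,-92],"turn": [0,0,0],"grip": 87},
  {"travel": [25,34,-101],"turn": [0,0,0],"grip": 87},
  {"travel": [60,34,-101],"turn": [0,0,0],"grip": 87},
  {"travel": [98,34,-101],"turn": [0,0,0],"grip": 87},
  {"travel": [135,34,-101],"turn": [0,0,0],"grip": 87},
  {"travel": [170,34,-101],"turn": [0,0,0],"grip": 87},
  {"travel": [193,34,-101],"turn": [0,0,0],"grip": 87},
  {"travel": [205,34,-101],"turn": [0,0,0],"grip": 87},
  {"travel": [205,34,-101],"turn": [0,0,0],"grip": 87},
  {"travel": [205,34,-101],"turn": [0,0,0],"grip": 87},
])

```text
t: 32.13
position: [0.6333, -0.2429, 0.0493]
ee_rot: [0.499, 0.501, -0.499, 0.501]
force: [1.0, -0.2, -0.3]
gripper_width: 1.001
```

Emit:
jog_arm([
  {"travel": [0,0,0],"turn": [0,0,0],"grip": 58},
  {"travel": [0,0,0],"turn": [0,0,0],"grip": 58},
  {"travel": [0,0,0],"turn": [0,0,0],"grip": 58},
  {"travel": [0,0,0],"turn": [0,0,0],"grip": 58},
  {"travel": [0,0,0],"turn": [0,0,0],"grip": 58},
  {"travel": [0,0,0],"turn": [0,0,0],"grip": 58},
])

```text
t: 32.63
position: [0.6339, -0.2436, 0.0499]
ee_rot: [0.499, 0.5, -0.499, 0.502]
force: [0.8, 0.8, 3.2]
gripper_width: 0.708
```

Emit:
jog_arm([
  {"travel": [-10,0,0],"turn": [0,0,0],"grip": 58},
  {"travel": [-40,0,0],"turn": [0,0,0],"grip": 58},
  {"travel": [-78,0,0],"turn": [0,0,0],"grip": 58},
  {"travel": [-116,0,0],"turn": [0,0,0],"grip": 58},
  {"travel": [-154,0,0],"turn": [0,0,0],"grip": 58},
  {"travel": [-190,-3,-8],"turn": [0,0,0],"grip": 58},
  {"travel": [-220,-10,-28],"turn": [0,0,0],"grip": 58},
  {"travel": [-240,-20,-58],"turn": [0,0,0],"grip": 58},
  {"travel": [-246,-32,-92],"turn": [0,0,0],"grip": 58},
  {"travel": [-246,-44,-127],"turn": [0,0,0],"grip": 58},
  {"travel": [-246,-56,-162],"turn": [0,0,0],"grip": 58},
  {"travel": [-246,-68,-197],"turn": [0,0,0],"grip": 58},
])

```text
t: 33.63
position: [0.5628, -0.0451, 0.295]
ee_rot: [0.499, 0.501, -0.499, 0.501]
force: [0.5, 1.3, -1.6]
gripper_width: 0.712
```

Emit:
jog_arm([
  {"travel": [0,-11,-32],"turn": [0,0,0],"grip": 58},
  {"travel": [0,-19,-55],"turn": [0,0,0],"grip": 58},
  {"travel": [0,-25,-71],"turn": [0,0,0],"grip": 58},
  {"travel": [0,-25,-71],"turn": [0,0,0],"grip": 58},
  {"travel": [0,-25,-71],"turn": [0,0,0],"grip": 58},
  {"travel": [0,-25,-71],"turn": [0,0,0],"grip": 58},
])

```text
t: 34.13
position: [0.5388, 0.0238, 0.2948]
ee_rot: [0.499, 0.501, -0.499, 0.501]
force: [0.5, -0.1, -1.4]
gripper_width: 0.707
```

Emit:
jog_arm([
  {"travel": [10,0,-1],"turn": [0,0,0],"grip": 58},
  {"travel": [22,0,-1],"turn": [0,0,0],"grip": 58},
  {"travel": [34,0,-1],"turn": [0,0,0],"grip": 58},
  {"travel": [44,0,-1],"turn": [0,0,0],"grip": 58},
  {"travel": [50,0,-1],"turn": [0,0,0],"grip": 58},
  {"travel": [50,0,-1],"turn": [0,0,0],"grip": 58},
])

```text
t: 34.63
position: [0.5375, 0.0253, 0.2418]
ee_rot: [0.498, 0.502, -0.5, 0.5]
force: [-0.7, 0.2, -0.4]
gripper_width: 0.713
```

Emit:
jog_arm([
  {"travel": [8,0,0],"turn": [0,0,0],"grip": 58},
  {"travel": [16,0,0],"turn": [0,0,0],"grip": 58},
  {"travel": [24,0,0],"turn": [0,0,0],"grip": 58},
  {"travel": [29,0,0],"turn": [0,0,0],"grip": 58},
  {"travel": [32,0,0],"turn": [0,0,0],"grip": 58},
  {"travel": [32,0,0],"turn": [0,0,0],"grip": 58},
])

```text
t: 35.13
position: [0.5385, 0.0254, 0.2123]
ee_rot: [0.499, 0.501, -0.499, 0.501]
force: [-0.2, 0.1, -1.7]
gripper_width: 0.711
```

Emit:
jog_arm([
  {"travel": [1,0,0],"turn": [0,0,0],"grip": 58},
  {"travel": [2,0,0],"turn": [0,0,0],"grip": 58},
  {"travel": [3,0,0],"turn": [0,0,0],"grip": 58},
  {"travel": [3,0,0],"turn": [0,0,0],"grip": 58},
])

```text
t: 35.47
position: [0.5393, 0.0253, 0.2117]
ee_rot: [0.499, 0.501, -0.498, 0.502]
force: [-3.6, 0.3, 6.8]
gripper_width: 0.71
```

Emit:
jog_arm([
  {"travel": [-1,0,0],"turn": [0,0,0],"grip": 75},
  {"travel": [-1,0,0],"turn": [0,0,0],"grip": 87},
  {"travel": [-1,0,0],"turn": [0,0,0],"grip": 87},
  {"travel": [-5,0,0],"turn": [0,0,0],"grip": 87},
  {"travel": [-25,0,0],"turn": [0,0,0],"grip": 87},
  {"travel": [-55,0,0],"turn": [0,0,0],"grip": 87},
  {"travel": [-80,0,0],"turn": [0,0,0],"grip": 87},
  {"travel": [-80,-20,-18],"turn": [0,0,0],"grip": 87},
  {"travel": [-80,-39,-35],"turn": [0,0,0],"grip": 87},
  {"travel": [-80,-39,-35],"turn": [0,0,0],"grip": 87},
  {"travel": [-80,-39,-35],"turn": [0,0,0],"grip": 87},
])

```text
t: 36.38
position: [0.4993, 0.0608, 0.2901]
ee_rot: [0.499, 0.501, -0.498, 0.502]
force: [0.7, -0.6, -0.6]
gripper_width: 1.0
```

```bash
python3 - <<'E'
from h import *
st=r.get_state(); p=r.snapshot('wrist'); c=cam(p,st); print(st['position'],yaw(st))
b=r.silhouettes('lid',p)[0]; v,s=cyl(c,b['pixels'],[[(.033,0),(.033,.031)]],.4992,.1562); print(v,s,b['conf'],tool([.4992,.1562,.0245],st))
p=r.snapshot('scene'); c=cam(p); u,w=proj(c,(.539,.025,.14)).astype(int)
im=p['pixels'][w-75:w+75,u-100:u+100]; cv2.imwrite('pics/s7.png',cv2.resize(im,None,fx=4,fy=4,interpolation=2)[:,:,::-1])
E
```

```text
[0.49933838 0.06076591 0.29005839] (np.float64(0.3419305348897362), np.float64(-2.388253075901745))
[0.4987 0.1562] 0.918 0.97 [ 2.65543797e+02  1.65511841e-01 -9.54746497e+01]
```

View pics/s7.png

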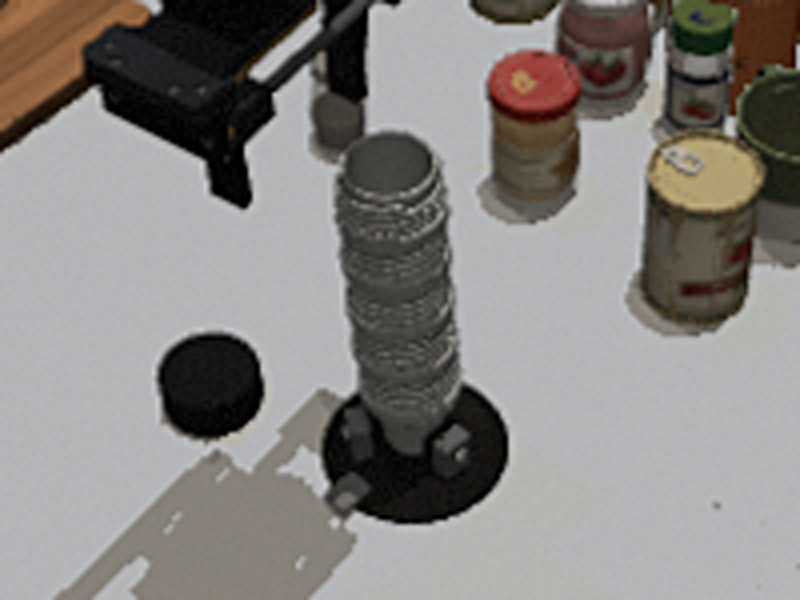

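The close-up shows all four pots nested into a straight stack on the base, top mouth at (390,155), and the lid lying flat at (212,385).

Emit:
jog_arm([
  {"travel": [0,0,-35],"turn": [0,0,0],"grip": 87},
  {"travel": [0,0,-72],"turn": [0,0,0],"grip": 87},
  {"travel": [0,0,-95],"turn": [0,0,0],"grip": 87},
  {"travel": [25,0,-95],"turn": [0,0,0],"grip": 87},
  {"travel": [60,0,-95],"turn": [0,0,0],"grip": 87},
  {"travel": [98,0,-95],"turn": [0,0,0],"grip": 87},
  {"travel": [136,0,-95],"turn": [0,0,0],"grip": 87},
  {"travel": [174,0,-95],"turn": [0,0,0],"grip": 87},
  {"travel": [208,0,-95],"turn": [0,0,0],"grip": 87},
  {"travel": [236,0,-95],"turn": [0,0,0],"grip": 87},
  {"travel": [252,0,-95],"turn": [0,0,0],"grip": 87},
  {"travel": [252,0,-95],"turn": [0,0,0],"grip": 87},
])

```text
t: 37.53
position: [0.4958, 0.154, 0.0327]
ee_rot: [0.497, 0.503, -0.502, 0.499]
force: [-1.2, -0.3, -0.6]
gripper_width: 1.004
```

Emit:
jog_arm([
  {"travel": [8,0,0],"turn": [0,0,0],"grip": 87},
  {"travel": [12,0,0],"turn": [0,0,0],"grip": 87},
  {"travel": [12,0,0],"turn": [0,0,0],"grip": 87},
  {"travel": [12,0,0],"turn": [0,0,0],"grip": 60},
  {"travel": [12,0,0],"turn": [0,0,0],"grip": 60},
  {"travel": [12,0,0],"turn": [0,0,0],"grip": 60},
  {"travel": [12,0,0],"turn": [0,0,0],"grip": 60},
  {"travel": [12,0,0],"turn": [0,0,0],"grip": 60},
  {"travel": [12,0,0],"turn": [0,0,0],"grip": 60},
])

```text
t: 38.28
position: [0.4996, 0.1553, 0.0263]
ee_rot: [0.499, 0.501, -0.499, 0.501]
force: [-2.1, 0.2, 3.8]
gripper_width: 0.749
```

Emit:
jog_arm([
  {"travel": [-10,0,0],"turn": [0,0,0],"grip": 60},
  {"travel": [-40,0,0],"turn": [0,0,0],"grip": 60},
  {"travel": [-78,0,0],"turn": [0,0,0],"grip": 60},
  {"travel": [-116,0,0],"turn": [0,0,0],"grip": 60},
  {"travel": [-154,0,0],"turn": [0,0,0],"grip": 60},
  {"travel": [-192,0,0],"turn": [0,0,0],"grip": 60},
  {"travel": [-230,0,0],"turn": [0,0,0],"grip": 60},
  {"travel": [-262,0,0],"turn": [0,0,0],"grip": 60},
  {"travel": [-280,0,0],"turn": [0,0,0],"grip": 60},
  {"travel": [-284,0,0],"turn": [0,0,0],"grip": 60},
  {"travel": [-284,5,16],"turn": [0,0,0],"grip": 60},
  {"travel": [-284,12,42],"turn": [0,0,0],"grip": 60},
])

```text
t: 39.28
position: [0.5107, 0.1146, 0.3093]
ee_rot: [0.498, 0.502, -0.498, 0.502]
force: [0.7, -0.0, -0.6]
gripper_width: 0.748
```

Emit:
jog_arm([
  {"travel": [0,9,30],"turn": [0,0,0],"grip": 60},
  {"travel": [0,17,58],"turn": [0,0,0],"grip": 60},
  {"travel": [0,24,80],"turn": [0,0,0],"grip": 60},
  {"travel": [0,27,89],"turn": [0,0,0],"grip": 60},
  {"travel": [0,27,89],"turn": [0,0,0],"grip": 60},
  {"travel": [0,27,89],"turn": [0,0,0],"grip": 60},
  {"travel": [0,27,89],"turn": [0,0,0],"grip": 60},
])

```text
t: 39.87
position: [0.5382, 0.0255, 0.309]
ee_rot: [0.499, 0.502, -0.499, 0.501]
force: [0.8, -0.1, -0.2]
gripper_width: 0.755
```

Emit:
jog_arm([
  {"travel": [8,0.5,1],"turn": [0,0,0],"grip": 60},
  {"travel": [18,0.5,1],"turn": [0,0,0],"grip": 60},
  {"travel": [26,0.5,1],"turn": [0,0,0],"grip": 60},
  {"travel": [30,0.5,1],"turn": [0,0,0],"grip": 60},
  {"travel": [30,0.5,1],"turn": [0,0,0],"grip": 60},
  {"travel": [30,0.5,1],"turn": [0,0,0],"grip": 60},
  {"travel": [30,0.5,1],"turn": [0,0,0],"grip": 60},
])

```text
t: 40.45
position: [0.5394, 0.0234, 0.2799]
ee_rot: [0.499, 0.501, -0.499, 0.501]
force: [1.4, -0.1, 0.3]
gripper_width: 0.752
```

Emit:
jog_arm([
  {"travel": [2,0,0],"turn": [0,0,0],"grip": 60},
  {"travel": [4,0,0],"turn": [0,0,0],"grip": 60},
  {"travel": [6,0,0],"turn": [0,0,0],"grip": 60},
  {"travel": [8,0,0],"turn": [0,0,0],"grip": 60},
  {"travel": [8,0,0],"turn": [0,0,0],"grip": 60},
])

```text
t: 40.87
position: [0.539, 0.0234, 0.2711]
ee_rot: [0.499, 0.501, -0.499, 0.501]
force: [-0.0, 0.1, -1.2]
gripper_width: 0.745
```

Emit:
jog_arm([
  {"travel": [1,0,-1],"turn": [0,0,0],"grip": 60},
  {"travel": [2,0,-1],"turn": [0,0,0],"grip": 60},
  {"travel": [3,0,-1],"turn": [0,0,0],"grip": 60},
  {"travel": [4,0,-1],"turn": [0,0,0],"grip": 60},
  {"travel": [4,0,-1],"turn": [0,0,0],"grip": 60},
])

```text
t: 41.28
position: [0.5392, 0.0245, 0.2674]
ee_rot: [0.499, 0.501, -0.499, 0.501]
force: [0.3, 1.4, 0.1]
gripper_width: 0.751
```

Emit:
jog_arm([
  {"travel": [1,0,0],"turn": [0,0,0],"grip": 60},
  {"travel": [2,0,0],"turn": [0,0,0],"grip": 60},
  {"travel": [3,0,0],"turn": [0,0,0],"grip": 60},
  {"travel": [4,0,0],"turn": [0,0,0],"grip": 60},
  {"travel": [4,0,0],"turn": [0,0,0],"grip": 60},
])

```text
t: 41.7
position: [0.5392, 0.0244, 0.2634]
ee_rot: [0.499, 0.501, -0.499, 0.501]
force: [0.5, 1.7, -0.5]
gripper_width: 0.751
```

Emit:
jog_arm([
  {"travel": [1,0,0],"turn": [0,0,0],"grip": 60},
  {"travel": [2,0,0],"turn": [0,0,0],"grip": 60},
  {"travel": [3,0,0],"turn": [0,0,0],"grip": 60},
  {"travel": [4,0,0],"turn": [0,0,0],"grip": 60},
  {"travel": [4,0,0],"turn": [0,0,0],"grip": 60},
])

```text
t: 42.12
position: [0.5397, 0.0244, 0.2607]
ee_rot: [0.499, 0.501, -0.499, 0.501]
force: [-2.2, 0.1, 5.4]
gripper_width: 0.753
```

Emit:
jog_arm([
  {"travel": [1,0,0],"turn": [0,0,0],"grip": 60},
  {"travel": [2,0,0],"turn": [0,0,0],"grip": 60},
  {"travel": [3,0,0],"turn": [0,0,0],"grip": 60},
  {"travel": [3,0,0],"turn": [0,0,0],"grip": 60},
])

```text
t: 42.45
position: [0.5404, 0.0244, 0.2601]
ee_rot: [0.5, 0.5, -0.498, 0.502]
force: [-3.9, 1.8, 14.7]
gripper_width: 0.753
```

Emit:
jog_arm([
  {"travel": [-3,0,0],"turn": [0,0,0],"grip": 60},
  {"travel": [-3,0,0],"turn": [0,0,0],"grip": 70},
  {"travel": [-3,0,0],"turn": [0,0,0],"grip": 87},
  {"travel": [-3,0,0],"turn": [0,0,0],"grip": 87},
  {"travel": [-3,0,0],"turn": [0,0,0],"grip": 87},
  {"travel": [-10,0,0],"turn": [0,0,0],"grip": 87},
  {"travel": [-30,0,0],"turn": [0,0,0],"grip": 87},
  {"travel": [-60,0,0],"turn": [0,0,0],"grip": 87},
  {"travel": [-70,-10,-35],"turn": [0,0,0],"grip": 87},
  {"travel": [-70,-25,-72],"turn": [0,0,0],"grip": 87},
  {"travel": [-70,-40,-105],"turn": [0,0,0],"grip": 87},
  {"travel": [-70,-40,-125],"turn": [0,0,0],"grip": 87},
])

```text
t: 43.45
position: [0.4969, 0.1518, 0.3278]
ee_rot: [0.499, 0.502, -0.498, 0.501]
force: [1.0, 0.4, -0.5]
gripper_width: 1.0
```

```bash
python3 - <<'E'
from h import *
print(r.get_state()['position'])
for n in('scene','top'):
    p=r.snapshot(n); c=cam(p)
    for b in r.silhouettes('lid',p)[:1]: print(n,b['conf'],cyl(c,b['pixels'],[[(.033,.2345),(.033,.2655)]],.539,.025))
    if n=='scene':
        u,w=proj(c,(.539,.025,.16)).astype(int); im=p['pixels'][max(0,w-75):w+75,u-100:u+100]
        cv2.imwrite('pics/s8.png',cv2.resize(im,None,fx=4,fy=4,interpolation=2)[:,:,::-1])
E
```

```text
[0.49690082 0.15184011 0.32779967]
scene 0.59 (array([0.5415, 0.03  ]), 0.945)
top 0.68 (array([0.5385, 0.0275]), 0.912)
```

View pics/s8.png

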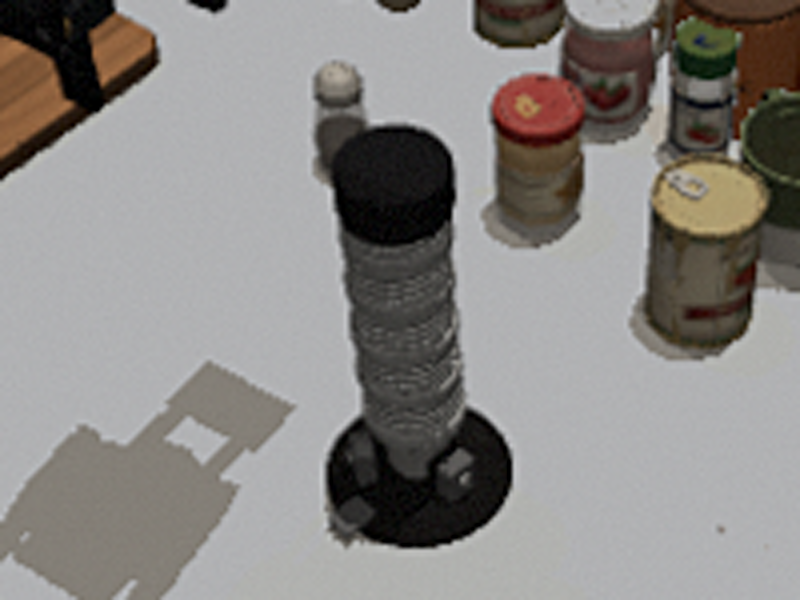

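The close-up shows the lid level on the straight stack, its top centred at (393,165), with the shaker, honey jar and tin undisturbed and the gripper clear. I'll let the arm settle, then hand in.

Emit:
jog_arm([
  {"travel": [0,0,0],"turn": [0,0,0],"grip": 87},
  {"travel": [0,0,0],"turn": [0,0,0],"grip": 87},
  {"travel": [0,0,0],"turn": [0,0,0],"grip": 87},
  {"travel": [0,0,0],"turn": [0,0,0],"grip": 87},
])

```text
t: 43.98
position: [0.499, 0.1483, 0.3265]
ee_rot: [0.499, 0.501, -0.499, 0.501]
force: [0.6, -0.6, 0.1]
gripper_width: 1.004
```

```bash
python3 -c "
from bench import r
print(r.sign_off())"
```

```text
the job is handed in; nothing more can be done
None
```

The lid is back on top of a finished stack: I unscrewed it and laid it on the worktop, nested all four loose pots in the held pot, and set it back on. The job was handed in at about 44 s; the hand-in reports no verdict.

- **Pots:** each pot met resistance within about 1 mm of its expected height. In the last picture the stack stands straight.
- **Lid:** it came to rest about 72 mm above the top pot's underside, inside the 60–79 mm range, and looks level.
- **Bystanders:** the honey jar, tin and salt shaker look undisturbed, and the gripper was open and clear of everything.

**Checks that disagreed:**
- **Lid position:** the top camera puts the lid about 2 mm from the axis, but the scene camera puts it about 5 mm off, near the 6 mm limit. The scene camera also placed one loose pot 5–8 mm away from where the gripper found it, so I trusted the top camera and the gripper position.
- **Gripper reading:** it showed about 62 mm on the 64 mm collars, with no visible effect.
- **Moved pot:** one of the right-hand pots had moved about 17 mm during the run, so I measured it again before picking it up.

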